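# Hold the spring-foot probe on the ring-marked coupon

### The job

First swing the cover of the grey test case gently all the way back onto its stop. Then take the probe out of its stand and hold it upright on the coupon marked with a ring, foot inside the ring, pressing lightly so that the spring foot goes about halfway in and never hard; finish while still holding it pressed there, do not let go or put it down. Leave the other things on the bench where they are.

Things in the scene. Friction and masses are not known exactly. Their poses are not given: they have to be found in the camera images.
- test_case: Grey open-topped case fixed to the bench, 130 (x) x 190 (y) x 50 mm high, walls and floor 6 mm thick, with a hinged cover. Origin: centre of its underside; its -x side is the front (towards the robot), the hinge is at its +x side; it may be yawed up to about 0.25 rad either way. Behind it stand two 86 mm high stop posts on which the opened cover leans.
- cover (a joint): Hinge of the cover, rad: 0 shut (flat), grows as it opens up and away from the robot, 1.85 on its stop, leaning back beyond upright. The hinge axis runs along the case's y through point cover_hinge. Stiff friction hinge (about 0.22 N m): the cover stays where it is left; it takes 1 to 3 N at the handle. It starts shut or up to 0.12 rad ajar.
- cover_hinge (a point): Point on the hinge axis in the middle of the case's rear top edge: 68 mm behind the case's origin along its x and 54 mm above it. Does not move with the cover.
- cover_handle (a point): Middle of the steel bar handle of the cover: a round bar 10 mm thick and 100 mm long, parallel to the case's y, 180 mm in front of the cover's hinge axis (44 mm ahead of the cover's front edge, open gap between; its two legs are at the bar's ends). Moves with the cover on an arc of radius 180 mm about cover_hinge; the bar may turn between the fingers.
- ring_coupon: Plain metal coupon 60 x 60 x 14 mm fixed on the case's floor, marked on top with a dark ring (27 mm outside, 22 mm inside diameter). It lies in the left or the right half of the case. Origin: centre of its underside.
- ring_coupon_spot (a point): Centre of the ring, on the top face of the ring coupon, 20 mm above the bench (30 mm below the case's rim).
- cross_coupon: The other coupon, same size and material, marked with a dark cross instead; not to be used. Origin: centre of its underside.
- probe_stand: Small fixed stand, base 70 x 70 mm, whose 58 x 58 mm top plate is at 87 mm height and has an 18 mm hole through which the probe hangs. Origin: centre of its underside.
- probe: Hand probe standing upright in the stand, 140 mm long, 0.1 kg: at the bottom the brass spring foot (12 mm thick), a 10 mm stem, then at 60 to 65 mm from the foot's face a 30 mm flange that rests on the stand, and above it a round handle 22 mm thick from 65 to 140 mm. Origin: centre of the foot's lower face when the foot is out; z runs up along the handle. Lift it at least 70 mm straight up to clear the stand.
- foot_face (a point): Centre of the lower face of the spring foot; moves with the foot.
- probe_foot (a joint): How far the spring foot is pushed into the probe, m: 0 out, 0.010 fully in. Spring 400 N/m with 0.8 N preload: 0.005 (halfway) takes 2.8 N, fully in 4.8 N.
- bench_timer: White bench timer 64 x 64 x 20 mm, leave alone. Origin: centre of underside.
- forceps: Steel forceps 127 mm long, lying flat, leave alone. Origin: centre of underside.
- petri_dish: Petri dish 62 mm wide, 15 mm high, leave alone. Origin: centre of underside.
- sample_pot: Clear sample pot with white screw lid, 43 mm wide, 48 mm high, leave alone. Origin: centre of underside.

How it is judged:
By the outcome, as a careful person would: the job done as asked, in the order asked, and still so for the second after the job is handed in, while the arm keeps its last pose, push and grip.
It also fails if it takes over 58 s, if anything falls off the work surface, if the arm or the gripper's body presses on something with over 40 N, if the wrist force passes 120 N, or if a joint passes its speed limit or range.

### The arm

A 6-joint arm with a two-finger parallel gripper is mounted at the origin on a cart in front of the work surface, level with it; the furniture and walls round the work are solid. World frame = base frame: x ahead of the robot, y to its left, z up, the work surface at z = 0. Lengths are in m, angles in rad, forces in N, time in s.
With the tool pointing down it reaches from about 0.35 to 0.975 m from the base axis. Payload 4.9 kg.
Tool frame: the origin (TCP) lies at the very end of the fingers, on their centre line; the grasp point (between the pads) lies 19 mm behind it; z points along the fingers, x is the direction in which the jaws open and shut, and the axes are right-handed (so a half turn about z gives the same grasp; the last joint's range is limited). The gripper opens to 85 mm and grips with 20 to 120 N. Pads are 22 mm wide; open, the fingers measure 114 mm over their backs; the gripper's body (76 mm by 85 mm) begins 54 mm behind the grasp point. The pads swing forward as they close: fully open they stand 13 mm farther back than shut.
Start: joints at [-1.402, 0.053, 1.613, -0, 1.476, -0.119], TCP at [0.177, -0.599, 0.231] pointing down, gripper open.
Joint ranges: [-3.01, 3.01], [-1.01, 2.22], [0.06, 2.58], [-1.02, 4.17], [0.09, 2.62], [-3.14, 3.14]. Speed limits (rad/s): [2.57, 2.57, 3.14, 3.14, 3.14, 3.14].

### API

Orientations are given as a rotation vector (axis times angle).
In Python, from station import monitor, imaging, ticket gives the robot as it stands.
- The arm moves only by the tool step_arm, never from a script. Its argument "targets" is one flat list of numbers, 4 for each row, row after row: the shift along the tool's x, y, z in m, then the turn about the tool's z in rad. In form: [tx, ty, tz, roll, tx, ty, tz, roll, ...]. A call has 1 to 12 rows; each row is the pose to reach, as a shift and turn from the pose measured when the call began, along the tool's axes at that moment; what a row does not reach only later rows make up. A row lasts 1/12 s, in which the tool goes at most 41.7 mm and 7.16 degrees, less where a joint would pass 70% of its speed; a pose out of reach is approached as far as the arm can. A call with a gripper value outside its range is refused whole. "grip" is the finger opening in m, from 0 to 0.0854, set as the call begins (left out, the last holds). The fingers move at their own pace and stop on an object; "force" is the grip in N (left out, the last holds). Time passes only in rows, so rows that repeat a pose let the fingers close. It gives the time, the measured TCP pose, the force and the opening at its end, in the units of the state.
- monitor.get_obs(): the state, without advancing time (a new reading comes with each control period).
- imaging.get_image(name): name is "side" or "top" or "wrist"; returns a dict with "color" (400x640x3 uint8, red, green, blue), "depth" (400x640 float32, m along the optical axis (not along the pixel's ray), 0 where there is no reading), "fov_y" (degrees; the focal length in pixels is half the picture's height over the tangent of half this angle, whatever the lens; pixels are square), "cx", "cy" (the principal point, pixels), "R" (3x3) and "t" (3): a world point X has camera coordinates R X + t. Camera axes: x right, y down, z forward; pixel columns grow to the right and rows downward; lengths in m; the calibration is good to about 2 mm. A picture is of the moment at which its call begins.
- ticket.finish_job(): hands the job in, once; it reports no verdict.
Trained networks look in a picture, given as the dict that the camera call returned (one of the last four; its "shot" number tells which), for a name from the list of things; names that differ only in an ending like _2 or _b are one class to them, and where a whole thing is asked for, a point or a joint stands for the part that bears it (a point fixed in the world has none). Each returns a list of dicts, best first, with "score" (0 to 1); they miss things now and then, are a little off and sometimes report something else, mostly with a low value. They report only what shows in the picture. A call takes as long as a camera call.
- imaging.search_frame(name, picture): "uv" ([column, row] in pixels, amid what is visible of it).
- imaging.mark_of(name, picture): "uv" ([column, row] in pixels: a listed point, or the origin of a listed thing).
The state is a dict: "t": time; "q": joint angles; "dq": joint speeds; "effort": joint torques, N m; "tool_pos": TCP position; "tool_rot": TCP orientation; "contact_force": force on the tool from outside, world axes, zero at the start; "wrist_torque": the same for the moment, N m; "opening": finger opening in m.
Only numpy, scipy, OpenCV 4.12 (cv2) and the standard library are available. Lean on these libraries where they do the work, as an engineer would, in place of code of your own. Each camera call takes 0.05 s, during which the arm holds its last target.

## Working session

There is one attempt and no reset: what is moved stays moved. The work goes in short steps, Python scripts to look and compute and a tool call to move; the robot and the scene stay as the last step left them, time stands still between calls to the robot, and variables do not carry over. Pictures are saved under pics/ and viewed, and the job is handed in when it is done.

Besides the shell and the picture viewer there is one more tool, called after ">>>" as a command line: name --argument value ..., lists and objects as JSON in quotes. step_arm: Moves the arm, as the interface text tells. Its arguments: {"type":"object","properties":{"targets":{"type":"array","items":{"type":"number"}},"grip":{"type":"number"},"force":{"type":"number"}},"required":["targets"]}

```bash
ls; mkdir -p pics
cat > h.py <<'E'
import numpy as np, cv2
from scipy.spatial.transform import Rotation as Rn
from station import monitor, imaging, ticket
def K(p):
    f=p["color"].shape[0]/2/np.tan(np.radians(p["fov_y"])/2); return f,p["cx"],p["cy"]
def ray(p,uv):
    f,cx,cy=K(p); d=np.array([(uv[0]-cx)/f,(uv[1]-cy)/f,1.]); R=np.array(p["R"]);t=np.array(p["t"])
    return -R.T@t, R.T@d
def atz(p,uv,z):
    c,d=ray(p,uv); return c+d*(z-c[2])/d[2]
def dep(p,uv):
    c,d=ray(p,uv); u,v=int(round(uv[0])),int(round(uv[1])); 
    w=p["depth"][max(0,v-1):v+2,max(0,u-1):u+2]; w=w[w>0]
    return c+d*np.median(w) if len(w) else None
def proj(p,X):
    f,cx,cy=K(p); x=np.array(p["R"])@np.array(X)+np.array(p["t"]); return [f*x[0]/x[2]+cx,f*x[1]/x[2]+cy]
def cloud(p):
    f,cx,cy=K(p); D=p["depth"]; v,u=np.mgrid[:D.shape[0],:D.shape[1]]
    P=np.stack([(u-cx)/f*D,(v-cy)/f*D,D],-1); X=(P-np.array(p["t"]))@np.array(p["R"]); X[D<=0]=np.nan; return X
def save(p,n,crop=None,s=1):
    im=p["color"][:,:,::-1]
    if crop: a,b,c,d=crop; im=im[b:d,a:c]
    if s!=1: im=cv2.resize(im,None,fx=s,fy=s,interpolation=cv2.INTER_CUBIC)
    cv2.imwrite("pics/"+n+".png",im)
E
python3 - <<'E'
from h import *
np.set_printoptions(precision=4,suppress=True)
print(monitor.get_obs())
for c in ["side","top"]:
    p=imaging.get_image(c); save(p,c+"1"); print(c,p["fov_y"],p["shot"],-np.array(p["R"]).T@p["t"])
    for n in ["test_case","cover_hinge","cover_handle","ring_coupon_spot","probe_stand","probe","foot_face","bench_timer","forceps","petri_dish","sample_pot"]:
        for r in imaging.mark_of(n,p)[:2]: print(n,np.round(r["uv"],1),round(r["score"],2),dep(p,r["uv"]))
E
```

```text
pics
{'t': 0.0, 'q': array([-1.402 ,  0.0533,  1.6143,  0.    ,  1.476 , -0.119 ]), 'dq': array([-0.0009, -0.0012, -0.0019, -0.0015, -0.0016, -0.0011]), 'effort': array([ -0.0008, -39.3686, -37.0176,  -0.0002,   0.0069,   0.    ]), 'tool_pos': array([ 0.1773, -0.5987,  0.2301]), 'tool_rot': array([-2.5159,  1.8791,  0.0023]), 'contact_force': array([-0.0787, -0.3554,  0.4225]), 'wrist_torque': array([-0.0449,  0.0247, -0.0274]), 'opening': 0.08513637542647755}
side 52.52099932772292 1 [0.1463 0.5916 0.4649]
test_case [270.  277.1] 0.9 [0.4878 0.1643 0.066 ]
cover_hinge [241.8 240.4] 0.97 [0.6127 0.0832 0.0563]
cover_handle [313.2 265.7] 0.75 [0.4351 0.1149 0.0744]
ring_coupon_spot [255.9 283.1] 0.59 [0.4973 0.1889 0.0674]
probe_stand [385.6 208.3] 0.72 [ 0.4432 -0.2476  0.0142]
foot_face [273.2 214.8] 0.74 [ 0.6645 -0.0898  0.0177]
forceps [370.4 239.9] 0.73 [ 0.4275 -0.1166  0.0001]
forceps [244.6 241.2] 0.16 [0.6037 0.0857 0.0584]
petri_dish [388.2 173. ] 0.46 [ 0.4531 -0.2797  0.0934]
sample_pot [303.6 203.7] 0.83 [ 0.6475 -0.1984  0.0026]
top 50.31507629609722 2 [ 0.4715 -0.1435  1.2245]
test_case [241.4 207.1] 0.94 [0.5408 0.0791 0.0646]
test_case [313.2 158.3] 0.59 [ 0.678  -0.1185  0.0196]
cover_hinge [242.1 183.4] 0.89 [0.6061 0.0773 0.0602]
cover_handle [229.9 243.6] 0.78 [0.441  0.1252 0.0014]
ring_coupon_spot [241.4 182.4] 0.3 [0.6093 0.0798 0.0572]
probe_stand [368.3 232.9] 0.83 [ 0.4623 -0.2619  0.0887]
probe [369.1 236.2] 0.46 [ 0.4535 -0.2639  0.0878]
probe [239.6 183. ] 0.27 [0.6074 0.0841 0.0602]
foot_face [230.8 245.5] 0.33 [0.4377 0.1067 0.075 ]
bench_timer [311.7 160. ] 0.9 [ 0.6735 -0.114   0.0179]
forceps [313.4 246. ] 0.53 [ 0.4282 -0.1129  0.0009]
petri_dish [442.5 208.9] 0.89 [ 0.5246 -0.4831  0.0156]
sample_pot [344.4 171. ] 0.45 [ 0.6355 -0.2051  0.0471]
```

View pics/side1.png

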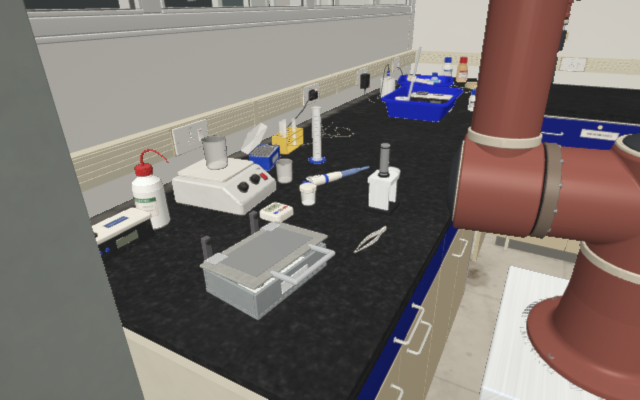

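View pics/top1.png

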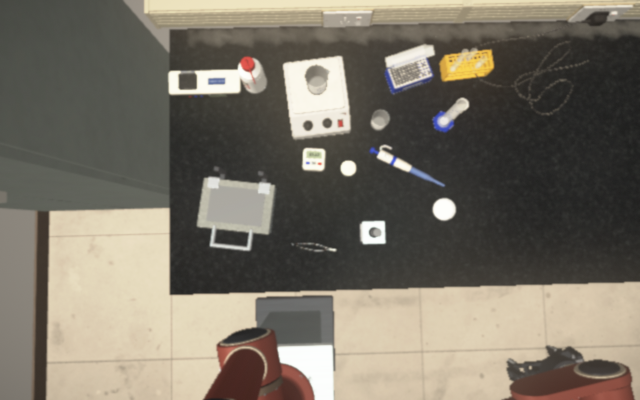

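The pictures show the case at top (236,207), nearly shut, with its handle bar at (211–251,246). The probe is in its stand at (372,233). Next I fit the cover plane and the handle.

Run:
```python
from h import *
np.set_printoptions(precision=4,suppress=True)
p=imaging.get_image("top"); X=cloud(p)
save(p,"top2",(190,150,400,265),3.8)
m=(X[...,2]>0.045)&(X[...,2]<0.11)&(X[...,1]>-0.05)&(X[...,1]<0.25)&(X[...,0]>0.4)&(X[...,0]<0.72)
Q=X[m]; print(len(Q),Q.min(0),Q.max(0))
r=cv2.minAreaRect(np.array(np.argwhere(m)[:,::-1],np.float32)); print(r)
# cover body = x> handle
B=Q[(Q[:,0]>0.49)&(Q[:,0]<0.6)]
A=np.c_[B[:,:2],np.ones(len(B))]; co=np.linalg.lstsq(A,B[:,2],rcond=None)[0]; print("plane",co,"res",np.std(A@co-B[:,2]))
rb=cv2.minAreaRect(np.array(B[:,:2],np.float32)); print(rb)
s=imaging.get_image("side"); save(s,"side2",(180,190,420,330),3.3)
Y=cloud(s)
m2=(Y[...,2]>0.04)&(Y[...,2]<0.12)&(Y[...,1]>-0.05)&(Y[...,1]<0.25)&(Y[...,0]>0.4)&(Y[...,0]<0.66)
S=Y[m2]; print(len(S),S.min(0),S.max(0))
B=S[(S[:,0]>0.5)&(S[:,0]<0.6)]
A=np.c_[B[:,:2],np.ones(len(B))]; co=np.linalg.lstsq(A,B[:,2],rcond=None)[0]; print("plane",co,np.std(A@co-B[:,2]))
H=S[(S[:,0]<0.465)]; print(len(H)); 
for h in H[np.argsort(H[:,1])][::6]: print(h)
w=imaging.get_image("wrist"); save(w,"w1")
print(w["R"],w["t"],w["fov_y"])
```

```text
3939 [ 0.4271 -0.0096  0.0451] [0.6522 0.2005 0.0916]
((234.84619140625, 208.23077392578125), (72.436279296875, 80.62256622314453), 7.125016689300537)
plane [-0.0772  0.0112  0.1061] res 0.002235260756245597
((0.5449895262718201, 0.09542510658502579), (0.10985862463712692, 0.2101510465145111), 0.03156878054141998)
5979 [ 0.4238 -0.0087  0.04  ] [0.6538 0.2014 0.0875]
plane [-0.0736 -0.0261  0.1059] 0.004946285321315524
453
[0.4588 0.0533 0.0712]
[0.4549 0.0565 0.072 ]
[0.4607 0.0573 0.0708]
[0.4478 0.0583 0.073 ]
[0.4494 0.059  0.073 ]
[0.4534 0.0593 0.0698]
[0.4469 0.0598 0.072 ]
[0.4343 0.0607 0.0742]
[0.4525 0.061  0.0647]
[0.4522 0.0614 0.0693]
[0.4238 0.0619 0.0718]
[0.4276 0.0622 0.0729]
[0.4274 0.0626 0.071 ]
[0.4494 0.0628 0.0688]
[0.4472 0.0631 0.0696]
[0.4448 0.0638 0.0708]
[0.4258 0.0657 0.0672]
[0.4305 0.0679 0.0732]
[0.4277 0.0694 0.0729]
[0.4257 0.0732 0.0716]
[0.4327 0.0748 0.0725]
[0.4275 0.0771 0.0734]
[0.43   0.0797 0.0742]
[0.4269 0.0819 0.0703]
[0.4274 0.0845 0.0717]
[0.4278 0.0874 0.0733]
[0.4326 0.0892 0.075 ]
[0.4354 0.0913 0.0734]
[0.4302 0.0939 0.0663]
[0.435
[... 500 characters left out ...]
[0.4403 0.1417 0.0753]
[0.4386 0.1444 0.0756]
[0.4364 0.1455 0.0693]
[0.4388 0.1473 0.0736]
[0.4373 0.1499 0.0719]
[0.4402 0.1511 0.0736]
[0.4407 0.1532 0.0749]
[0.4421 0.154  0.0749]
[0.4376 0.1554 0.0716]
[0.4405 0.1565 0.0752]
[0.4645 0.1575 0.0736]
[0.4412 0.1584 0.0743]
[0.4635 0.159  0.0729]
[0.463  0.1599 0.0717]
[0.4384 0.1603 0.0707]
[0.4379 0.1608 0.0731]
[0.4549 0.1611 0.0674]
[0.4527 0.1613 0.0703]
[0.4447 0.1617 0.0733]
[0.4559 0.162  0.0716]
[0.4579 0.1624 0.0673]
[0.4422 0.1628 0.073 ]
[0.4478 0.1634 0.0676]
[0.4434 0.1637 0.0732]
[0.4429 0.1647 0.0721]
[[ 0.2836 -0.9589  0.0004]
 [-0.9207 -0.2722  0.2797]
 [-0.2682 -0.0797 -0.9601]] [-0.6249 -0.0365  0.3797] 58.87205987598555
```

View pics/top2.png

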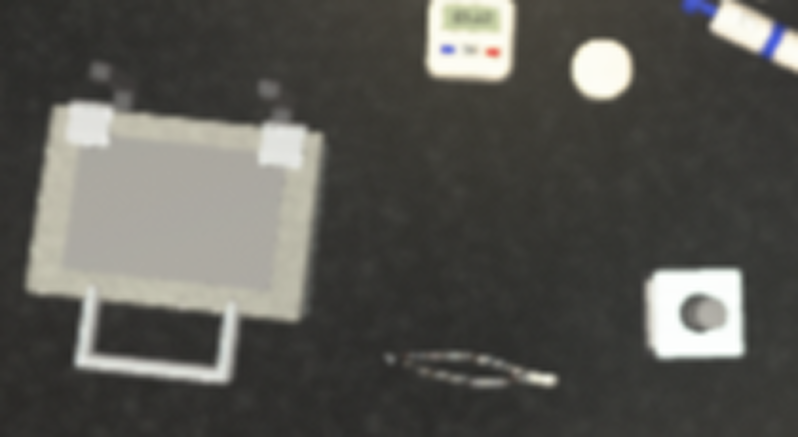

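View pics/side2.png

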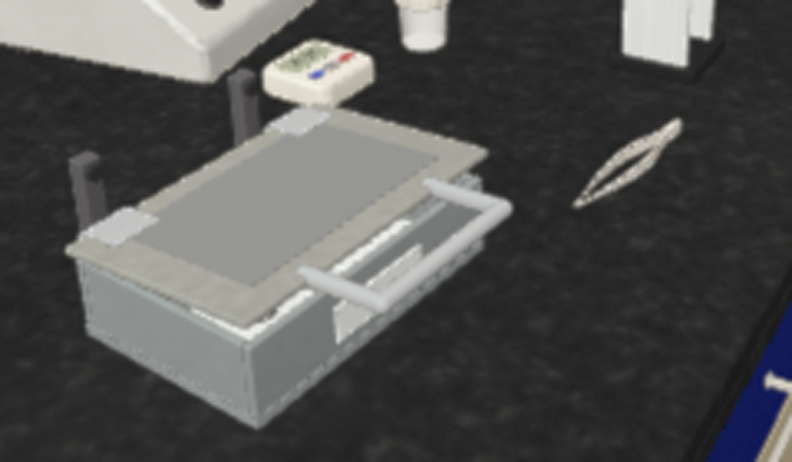

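View pics/w1.png

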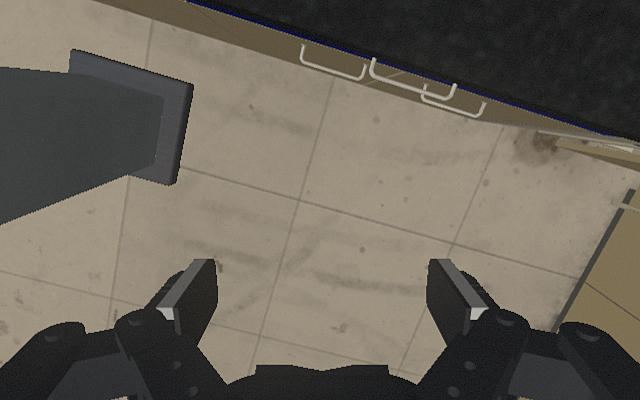

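>>> step_arm --targets '[-0.01, -0.012, -0.02, -0.05, -0.03, -0.037, -0.04, -0.15, -0.055, -0.068, -0.05, -0.25, -0.08, -0.1, -0.05, -0.35, -0.105, -0.131, -0.05, -0.45, -0.13, -0.162, -0.05, -0.55, -0.155, -0.194, -0.05, -0.65, -0.18, -0.225, -0.05, -0.75, -0.205, -0.256, -0.05, -0.85, -0.23, -0.287, -0.05, -0.95, -0.253, -0.316, -0.05, -1.05, -0.265, -0.332, -0.05, -1.16]' --grip 0.04 --force 20

```text
t: 2.35
tool_pos: [0.422, -0.2479, 0.2817]
tool_rot: [-3.136, 0.18, -0.002]
contact_force: [-0.7, 0.2, -0.9]
opening: 0.04
```

>>> step_arm --targets '[-0.002, -0.02, 0, 0, -0.004, -0.055, 0, 0, -0.008, -0.09, 0, 0, -0.011, -0.125, 0, 0, -0.014, -0.16, 0, 0, -0.017, -0.195, 0, 0, -0.02, -0.23, 0, 0, -0.023, -0.265, 0.02, 0, -0.026, -0.3, 0.04, 0, -0.028, -0.335, 0.06, 0, -0.03, -0.359, 0.08, 0.009, -0.03, -0.359, 0.08, 0.009]'

```text
t: 3.35
tool_pos: [0.4305, 0.1155, 0.1971]
tool_rot: [-3.135, 0.187, 0.01]
contact_force: [-0.7, 0.1, -0.5]
opening: 0.0399
```

Run:
```python
from h import *
np.set_printoptions(precision=4,suppress=True)
o=monitor.get_obs(); print(o["tool_pos"],Rn.from_rotvec(o["tool_rot"]).as_matrix(),o["contact_force"])
w=imaging.get_image("wrist"); save(w,"w2"); X=cloud(w)
for r in imaging.mark_of("cover_handle",w)[:2]: print(np.round(r["uv"],1),r["score"],dep(w,r["uv"]),atz(w,r["uv"],.069))
np.save("w2.npy",X)
print(proj(w,(.433,.112,.069)))
m=(X[...,2]>0.055)&(X[...,2]<0.09)&(X[...,0]<0.452)&(X[...,0]>.40)&(X[...,1]>.05)&(X[...,1]<.18)
B=X[m]; print(len(B),B.min(0),B.max(0)); print(np.polyfit(B[:,1],B[:,0],1),np.polyval(np.polyfit(B[:,1],B[:,0],1),.112),np.percentile(B[:,2],[5,50,95]))
```

```text
[0.4305 0.1155 0.1971] [[ 0.9929 -0.1186 -0.0064]
 [-0.1186 -0.9929  0.0013]
 [-0.0065 -0.0005 -1.    ]] [-0.7257  0.0722 -0.5156]
[np.float64(326.36941405422317), np.float64(194.3152023067769)]
2025 [0.424  0.052  0.0689] [0.4519 0.1629 0.0778]
[0.0737 0.4295] 0.4377303388184133 [0.072  0.0748 0.0764]
```

View pics/w2.png

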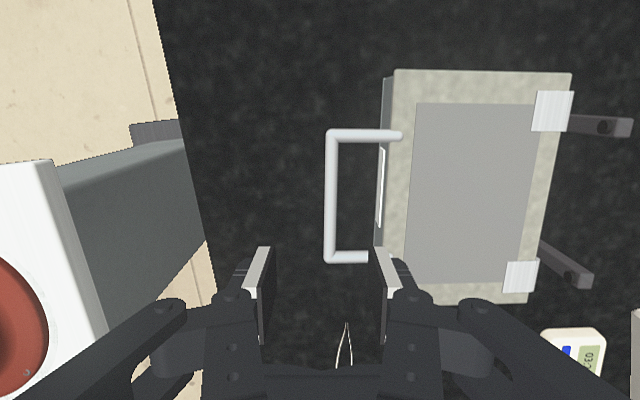

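The wrist view shows the bar as a vertical strip at columns 326–338, rows 130–262, midway between the fingers in x.

Run:
```python
import numpy as np
X=np.load("w2.npy")
S=X[145:250,318:350].reshape(-1,3); S=S[S[:,2]>.06]
Rows=[]
for r in range(145,250,8):
    s=X[r,318:350]; s=s[s[:,2]>.06]; Rows.append([s[:,1].mean(),s[:,0].min(),s[:,0].max(),s[:,2].max()])
Rows=np.array(Rows); print(Rows.round(4)); c=Rows[:,1:3].mean(1); print(np.polyfit(Rows[:,0],c,1),c.mean(),Rows[:,0].mean())
# cover edges
m=(X[...,2]>.05)&(X[...,2]<.09)&(X[...,0]>.4)
B=X[m]; print("y range",B[:,1].min(),B[:,1].max(),B[:,0].max())
for y in (.02,.06,.1,.14,.18):
    b=B[abs(B[:,1]-y)<.004]; b=b[b[:,0]>.46]; print(y,b[:,0].min(),b[:,0].max())
C=X[110:280,425:520].reshape(-1,3); C=C[C[:,2]>.05]; A=np.c_[C[:,:2],np.ones(len(C))]; print(np.linalg.lstsq(A,C[:,2],rcond=None)[0])
for y in (.545,.6,.5):
    b=B[abs(B[:,0]-y)<.004]; print(y,b[:,1].min(),b[:,1].max())
```

```text
[[0.1512 0.4365 0.4455 0.0768]
 [0.1452 0.4358 0.4449 0.0762]
 [0.1391 0.4351 0.4442 0.0756]
 [0.133  0.4344 0.4436 0.0767]
 [0.1268 0.4336 0.4421 0.0766]
 [0.1207 0.4321 0.4414 0.0771]
 [0.1143 0.4314 0.4407 0.0763]
 [0.1078 0.4306 0.44   0.0766]
 [0.1014 0.4298 0.4385 0.0763]
 [0.0948 0.4291 0.4378 0.0759]
 [0.0881 0.4283 0.437  0.0759]
 [0.0812 0.4275 0.4363 0.076 ]
 [0.0743 0.4258 0.4355 0.076 ]
 [0.0676 0.4249 0.434  0.0767]]
[0.13700605 0.4204557 ] 0.4355795492783639 0.11038820638013833
y range -0.012393175262955069 0.19920464468288976 0.651709790370301
0.02 0.5001553865887304 0.6351083411433202
0.06 0.46006386272074135 0.6100317074484465
0.1 0.47792523792699815 0.6147234750296385
0.14 0.48358541375408093 0.651709790370301
0.18 0.4888032320075776 0.6261176894005411
[-0.08051177  0.00942894  0.10851607]
0.545 0.0018853548592889372 0.1929479225386925
0.6 -0.012393175262955069 0.18524277660072222
0.5 0.01713894657521753 0.1987128741200919
```

>>> step_arm --targets '[0.003, 0.002, 0.02, 0.017, 0.0065, 0.003, 0.05, 0.017, 0.0065, 0.003, 0.08, 0.017, 0.0065, 0.003, 0.105, 0.017, 0.0065, 0.003, 0.125, 0.017, 0.0065, 0.003, 0.138, 0.017, 0.0065, 0.003, 0.1455, 0.017, 0.0065, 0.003, 0.1455, 0.017]'

```text
t: 4.12
tool_pos: [0.4387, 0.1079, 0.055]
tool_rot: [3.133, -0.22, -0.003]
contact_force: [-0.5, 0.1, 0.2]
opening: 0.0401
```

Run:
```python
from h import *
o=monitor.get_obs(); print(o["tool_pos"],o["contact_force"])
w=imaging.get_image("wrist"); save(w,"w3")
```

```text
[0.43867251 0.10788229 0.05502476] [-0.48059367  0.08824695  0.15224147]
```

View pics/w3.png

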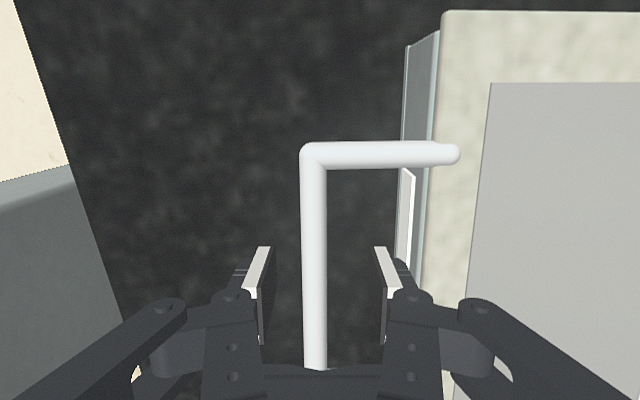

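>>> step_arm --targets '[-0.0035, 0, 0.003, 0, -0.0035, 0, 0.003, 0, -0.0035, 0, 0.003, 0]'

```text
t: 4.42
tool_pos: [0.4367, 0.1086, 0.0543]
tool_rot: [3.134, -0.22, 0.003]
contact_force: [-1.2, 0.5, -1.0]
opening: 0.04
```

>>> step_arm --targets '[0, 0, 0, 0, 0, 0, 0, 0, 0, 0, 0, 0, 0, 0, 0, 0, 0, 0, 0, 0, 0, 0, 0, 0]' --grip 0.0 --force 25

```text
t: 4.92
tool_pos: [0.4356, 0.1088, 0.0538]
tool_rot: [-3.134, 0.22, 0.001]
contact_force: [-4.8, 2.4, 2.2]
opening: 0.0089
```

Run:
```python
from h import *
np.set_printoptions(precision=4,suppress=True)
o=monitor.get_obs(); print(o["tool_pos"],o["contact_force"],o["opening"]);print(Rn.from_rotvec(o["tool_rot"]).as_matrix())
w=imaging.get_image("wrist"); save(w,"w4")
```

```text
[0.4356 0.1088 0.0538] [-4.7661  2.3611  2.2071] 0.008896226911433531
[[ 0.9902 -0.1394 -0.0006]
 [-0.1394 -0.9902  0.0002]
 [-0.0006 -0.0001 -1.    ]]
```

View pics/w4.png

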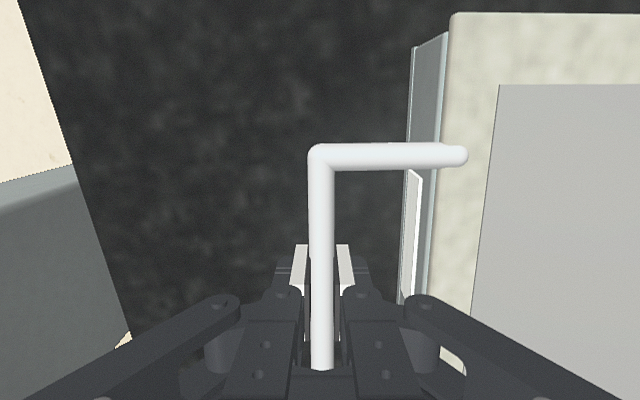

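```bash
cat > arc.py <<'E'
import numpy as np,sys
t0=float(sys.argv[1]); ths=[float(a) for a in sys.argv[2:]]
print(", ".join(f"{.18*(np.cos(t0)-np.cos(t)):.4f}, 0, {-.18*(np.sin(t)-np.sin(t0)):.4f}, 0" for t in ths))
E
python3 arc.py .085 .105 .14 .18 .22 .265 .31 .355 .4 .445 .49 .525 .54
```

```text
0.0003, 0, -0.0036, 0, 0.0011, 0, -0.0098, 0, 0.0023, 0, -0.0169, 0, 0.0037, 0, -0.0240, 0, 0.0056, 0, -0.0319, 0, 0.0079, 0, -0.0396, 0, 0.0106, 0, -0.0473, 0, 0.0136, 0, -0.0548, 0, 0.0169, 0, -0.0622, 0, 0.0205, 0, -0.0694, 0, 0.0236, 0, -0.0749, 0, 0.0250, 0, -0.0773, 0
```

>>> step_arm --targets '[0.0003, 0, -0.0036, 0, 0.001, 0, -0.0098, 0, 0.0023, 0, -0.017, 0, 0.0037, 0, -0.024, 0, 0.0056, 0, -0.032, 0, 0.008, 0, -0.0396, 0, 0.0106, 0, -0.0473, 0, 0.0136, 0, -0.0548, 0, 0.017, 0, -0.0622, 0, 0.0205, 0, -0.0694, 0, 0.0236, 0, -0.075, 0, 0.025, 0, -0.0773, 0]'

```text
t: 5.97
tool_pos: [0.4596, 0.1056, 0.1325]
tool_rot: [-3.133, 0.219, 0.007]
contact_force: [-10.1, 2.4, 3.3]
opening: 0.009
```

Run:
```python
from h import *
np.set_printoptions(precision=4,suppress=True)
o=monitor.get_obs(); print(o["tool_pos"],o["contact_force"],o["wrist_torque"],o["opening"]);
p=imaging.get_image("side"); save(p,"s3",(180,150,420,330),3.3)
d=o["tool_pos"]-np.array([.4356,.1088,.0538]); R=Rn.from_rotvec(o["tool_rot"]).as_matrix(); print(R.T@d,R[:,0])
```

```text
[0.4596 0.1056 0.1325] [-10.1397   2.37     3.2907] [0.4695 1.8065 0.088 ] 0.008984007481229078
[ 0.0239 -0.0002 -0.0789] [ 0.9902 -0.1393 -0.0044]
```

View pics/s3.png

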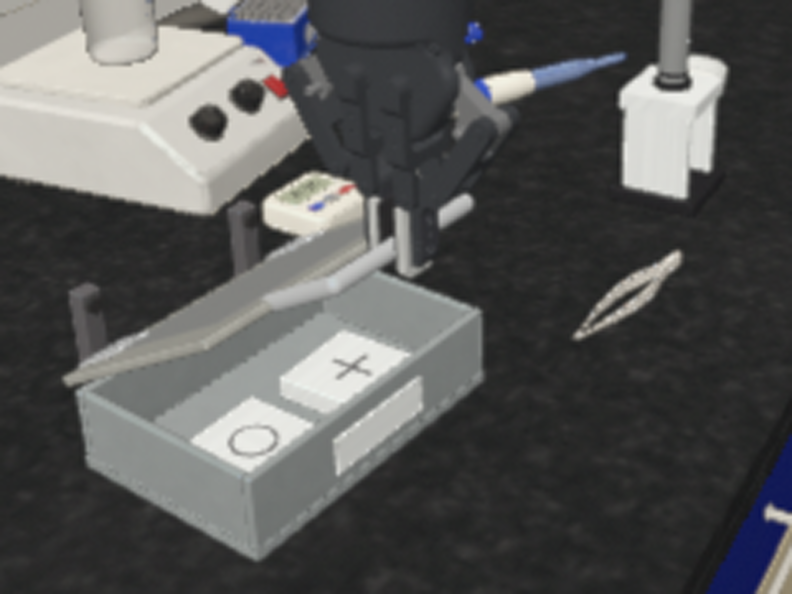

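The cover is up about 0.55 rad with the bar held. The ring coupon is in the left half (crop 253,441) and the cross coupon is at (352,367). I'll carry on along the arc and back off the 10 N inward push.

```bash
python3 arc.py .55 .57 .61 .66 .71 .76 .81 .86 .91 .96 1.01 1.05 1.07
```

```text
0.0019, 0, -0.0031, 0, 0.0059, 0, -0.0090, 0, 0.0113, 0, -0.0163, 0, 0.0169, 0, -0.0232, 0, 0.0230, 0, -0.0299, 0, 0.0293, 0, -0.0363, 0, 0.0360, 0, -0.0423, 0, 0.0430, 0, -0.0480, 0, 0.0502, 0, -0.0534, 0, 0.0577, 0, -0.0583, 0, 0.0639, 0, -0.0621, 0, 0.0670, 0, -0.0638, 0
```

>>> step_arm --targets '[0.001, 0, -0.0035, 0, 0.0047, 0, -0.01, 0, 0.01, 0, -0.0173, 0, 0.0157, 0, -0.0242, 0, 0.0218, 0, -0.031, 0, 0.0282, 0, -0.0373, 0, 0.035, 0, -0.0433, 0, 0.042, 0, -0.049, 0, 0.0492, 0, -0.0545, 0, 0.0567, 0, -0.0595, 0, 0.063, 0, -0.0633, 0, 0.066, 0, -0.065, 0]'

```text
t: 7.02
tool_pos: [0.5265, 0.0965, 0.2008]
tool_rot: [-3.133, 0.219, 0.006]
contact_force: [-6.2, 2.9, 7.1]
opening: 0.009
```

```bash
cat > st.py <<'E'
from h import *
np.set_printoptions(precision=4,suppress=True)
o=monitor.get_obs(); print(o["t"],o["tool_pos"],o["contact_force"],o["wrist_torque"],o["opening"]);
d=o["tool_pos"]-np.array([.4356,.1088,.0538]); R=Rn.from_rotvec(o["tool_rot"]).as_matrix(); print(R.T@d,R[:,0])
E
python3 st.py; python3 arc.py 1.09 1.11 1.15 1.2 1.25 1.3 1.35 1.4 1.45 1.5 1.54 1.57 1.58
```

```text
7.0167 [0.5265 0.0965 0.2008] [-6.2187  2.923   7.0773] [0.4107 1.1773 0.0673] 0.008973569350182462
[ 0.0912 -0.0006 -0.1473] [ 0.9903 -0.1392 -0.0036]
0.0032, 0, -0.0016, 0, 0.0097, 0, -0.0047, 0, 0.0180, 0, -0.0082, 0, 0.0265, 0, -0.0112, 0, 0.0351, 0, -0.0138, 0, 0.0438, 0, -0.0160, 0, 0.0527, 0, -0.0178, 0, 0.0616, 0, -0.0191, 0, 0.0705, 0, -0.0200, 0, 0.0777, 0, -0.0203, 0, 0.0831, 0, -0.0204, 0, 0.0849, 0, -0.0204, 0
```

>>> step_arm --targets '[0.0025, 0, -0.003, 0, 0.009, 0, -0.0065, 0, 0.0172, 0, -0.0102, 0, 0.0258, 0, -0.0132, 0, 0.0345, 0, -0.0158, 0, 0.0434, 0, -0.018, 0, 0.0524, 0, -0.0198, 0, 0.0614, 0, -0.0211, 0, 0.0704, 0, -0.022, 0, 0.0777, 0, -0.0223, 0, 0.083, 0, -0.0224, 0, 0.085, 0, -0.0224, 0]'

```text
t: 8.02
tool_pos: [0.6127, 0.0847, 0.2248]
tool_rot: [-3.132, 0.219, -0.0]
contact_force: [-1.9, 4.1, 5.8]
opening: 0.0088
```

```bash
python3 st.py
python3 - <<'E'
from h import *
p=imaging.get_image("side"); save(p,"s4",(160,80,440,330),2.8)
E
python3 arc.py 1.6 1.61 1.63 1.655 1.68 1.705 1.73 1.75 1.77 1.79 1.81 1.825 1.84
```

```text
8.0167 [0.6127 0.0847 0.2248] [-1.8679  4.1343  5.8379] [0.6286 0.4283 0.0754] 0.008844995858854728
[ 0.1787 -0.0011 -0.171 ] [ 0.9903 -0.1392 -0.    ]
0.0018, 0, 0.0001, 0, 0.0054, 0, 0.0002, 0, 0.0099, 0, 0.0006, 0, 0.0144, 0, 0.0010, 0, 0.0188, 0, 0.0015, 0, 0.0233, 0, 0.0022, 0, 0.0268, 0, 0.0028, 0, 0.0304, 0, 0.0035, 0, 0.0339, 0, 0.0042, 0, 0.0374, 0, 0.0050, 0, 0.0400, 0, 0.0057, 0, 0.0426, 0, 0.0064, 0
```

View pics/s4.png

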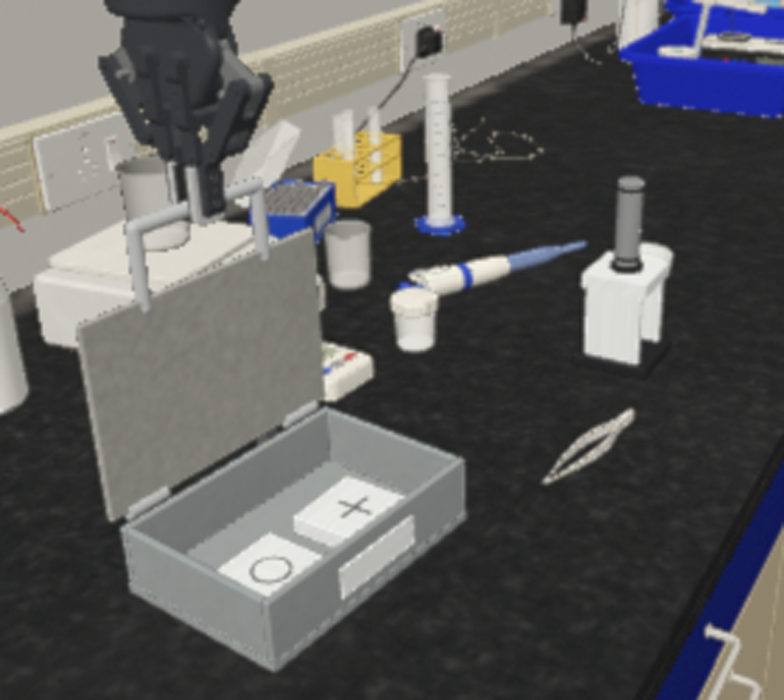

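Run:
```python
from h import *
np.set_printoptions(precision=4,suppress=True)
p=imaging.get_image("side"); X=cloud(p)
save(p,"s5",(190,130,280,200),8)
o=monitor.get_obs(); print(o["tool_pos"],proj(p,o["tool_pos"]))
# bar points: 
for (u,v) in [((140/2.8+160),(222/2.8+80)),(172/2.8+160,216/2.8+80),(255/2.8+160,190/2.8+80),(165/2.8+160,218/2.8+80)]:
    print(u,v,dep(p,(u,v)))
m=(X[...,2]>.19)&(X[...,2]<.3)&(abs(X[...,0]-.615)<.05)&(X[...,1]>.095)&(X[...,1]<.14)
B=X[m]; print(len(B),B.min(0),B.max(0))
for y in np.arange(.1,.145,.005):
    b=B[abs(B[:,1]-y)<.003]
    if len(b): print(round(y,3),b[:,2].min(),b[:,2].max(),b[:,0].mean())
C=X[(abs(X[...,0]-.615)<.05)&(X[...,2]>.08)&(X[...,2]<.18)&(X[...,1]>0.03)&(X[...,1]<.15)]
A=np.c_[C[:,1:],np.ones(len(C))]; co=np.linalg.lstsq(A,C[:,0],rcond=None)[0]; print("cover x=",co,len(C), "theta", np.pi/2+np.arctan(co[1]*.99))
w=imaging.get_image("wrist"); save(w,"w5")
```

```text
[0.6129 0.0847 0.2248] [np.float64(231.08932243556978), np.float64(157.85462985490994)]
210.0 159.28571428571428 [0.6156 0.1315 0.2371]
221.42857142857144 157.14285714285717 [0.611  0.1097 0.2345]
251.07142857142858 147.85714285714286 [0.6032 0.0403 0.2311]
218.92857142857144 157.85714285714286 [0.6123 0.1144 0.2345]
780 [0.5654 0.095  0.19  ] [0.6444 0.14   0.2999]
0.1 0.19056733211344853 0.29954757081829725 0.599394623382717
0.105 0.19025772821459624 0.2999404734705266 0.5889580422467269
0.11 0.19024222670097085 0.23884986175268824 0.6133915455254471
0.115 0.1900461547415115 0.23890935585330073 0.6135518012995057
0.12 0.19002773797107902 0.23936548264967525 0.613998300275225
0.125 0.19032186664547712 0.2394530742422418 0.6149563120525443
0.13 0.19105515381978477 0.23962539828100216 0.6158738052276829
0.135 0.19105515381978477 0.23968281414828174 0.6158444430858238
0.14 0.1904339079768375 0.2391580240032338 0.6179970621322883
cover x= [ 0.1367 -0.0094  0.6005] 2576 theta 1.5614596109584247
```

View pics/s5.png

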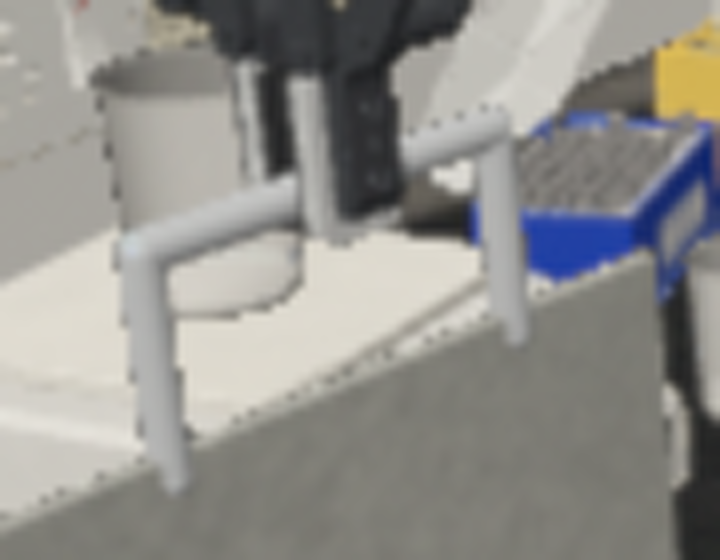

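View pics/w5.png

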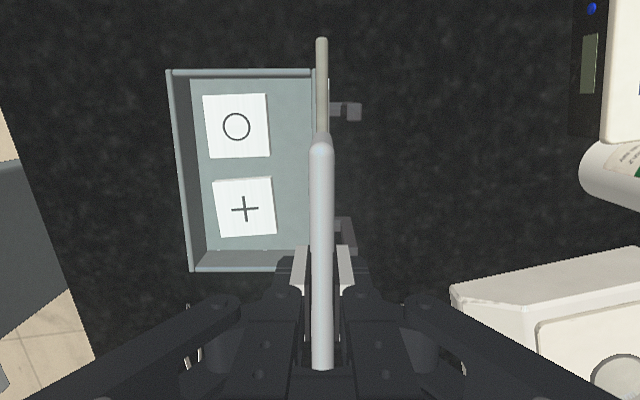

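```bash
python3 arc.py 1.562 1.575 1.6 1.625 1.65 1.675 1.7 1.725 1.75 1.77 1.79 1.805 1.815
python3 - <<'E'
from h import *
np.set_printoptions(precision=4,suppress=True)
w=imaging.get_image("wrist")
for n in ["ring_coupon_spot","ring_coupon","cross_coupon"]:
  for r in imaging.mark_of(n,w)[:2]: print(n,np.round(r["uv"],1),round(r["score"],2),dep(w,r["uv"]),atz(w,r["uv"],.02))
print(atz(w,(236.5,126.5),.02),dep(w,(236,120)))
E
```

```text
0.0023, 0, -0.0000, 0, 0.0068, 0, 0.0001, 0, 0.0113, 0, 0.0003, 0, 0.0158, 0, 0.0006, 0, 0.0203, 0, 0.0010, 0, 0.0248, 0, 0.0015, 0, 0.0292, 0, 0.0021, 0, 0.0337, 0, 0.0029, 0, 0.0372, 0, 0.0036, 0, 0.0407, 0, 0.0043, 0, 0.0434, 0, 0.0049, 0, 0.0451, 0, 0.0053, 0
ring_coupon_spot [237.3 124.7] 0.79 [0.5392 0.1414 0.0218] [0.5388 0.1413 0.02  ]
ring_coupon_spot [324.1 173.3] 0.4 [0.6198 0.1281 0.2402] [0.6151 0.0823 0.02  ]
ring_coupon [238.6 124.1] 0.79 [0.5406 0.1418 0.0219] [0.5401 0.1417 0.02  ]
cross_coupon [246.8 205.5] 0.58 [0.5321 0.0604 0.0213] [0.5317 0.06   0.02  ]
[0.5377 0.1397 0.02  ] [0.5388 0.1459 0.0215]
```

>>> step_arm --targets '[0.0023, 0, 0.0005, 0, 0.0068, 0, 0.001, 0, 0.0113, 0, 0.0015, 0, 0.0158, 0, 0.002, 0, 0.0203, 0, 0.0025, 0, 0.0248, 0, 0.003, 0, 0.0292, 0, 0.0036, 0, 0.0337, 0, 0.0044, 0, 0.0372, 0, 0.005, 0, 0.0407, 0, 0.0058, 0, 0.0434, 0, 0.0064, 0, 0.0451, 0, 0.0068, 0]'

```text
t: 9.37
tool_pos: [0.6576, 0.0786, 0.2181]
tool_rot: [-3.132, 0.219, -0.003]
contact_force: [-0.5, 4.4, 5.4]
opening: 0.0083
```

```bash
python3 st.py
cat > cov.py <<'E'
from h import *
p=imaging.get_image("side"); X=cloud(p); save(p,"s6",(160,80,440,330),2.8)
C=X[(X[...,0]>.59)&(X[...,0]<.68)&(X[...,2]>.08)&(X[...,2]<.18)&(X[...,1]>0.03)&(X[...,1]<.15)]
for i in range(3):
    A=np.c_[C[:,1:],np.ones(len(C))]; co=np.linalg.lstsq(A,C[:,0],rcond=None)[0]; r=abs(A@co-C[:,0]); C=C[r<max(.004,np.median(r)*3)]
print("cover x=",co,len(C), "theta", np.pi/2+np.arctan(co[1]*.99))
E
python3 cov.py
```

```text
9.3667 [0.6576 0.0786 0.2181] [-0.5442  4.3649  5.3684] [0.7462 0.2578 0.0262] 0.008261107066024736
[ 0.2244 -0.0014 -0.1639] [ 0.9903 -0.139   0.0017]
cover x= [0.13536732 0.25212639 0.58642777] 2995 theta 1.8154033074508003
```

>>> step_arm --targets '[0.0015, 0, 0.0004, 0, 0.003, 0, 0.0008, 0, 0.0045, 0, 0.0012, 0, 0.006, 0, 0.0016, 0, 0.007, 0, 0.002, 0, 0.008, 0, 0.0022, 0, 0.008, 0, 0.0022, 0]'

```text
t: 10.0
tool_pos: [0.6637, 0.0778, 0.2162]
tool_rot: [-3.132, 0.218, 0.006]
contact_force: [-9.7, 4.4, 9.3]
opening: 0.0087
```

```bash
python3 st.py;python3 cov.py
```

```text
10.0 [0.6637 0.0778 0.2162] [-9.6608  4.3596  9.2548] [0.7685 1.768  0.0816] 0.00868387746378864
[ 0.2295 -0.0013 -0.1634] [ 0.9903 -0.1388 -0.0043]
cover x= [0.13681204 0.28926522 0.58427102] 3053 theta 1.8497044833054492
```

>>> step_arm --targets '[-0.001, 0, -0.001, 0, -0.001, 0, -0.001, 0, -0.001, 0, -0.001, 0, -0.001, 0, -0.001, 0, -0.001, 0, -0.001, 0]' --grip 0.04

```text
t: 10.47
tool_pos: [0.6626, 0.0774, 0.2164]
tool_rot: [-3.133, 0.219, 0.007]
contact_force: [0.6, -0.7, 0.8]
opening: 0.0404
```

```bash
python3 st.py;python3 cov.py
```

```text
10.4667 [0.6626 0.0774 0.2164] [ 0.5578 -0.6576  0.8039] [ 0.0115  0.0075 -0.0473] 0.04037232224768584
[ 0.2283 -0.0007 -0.1637] [ 0.9903 -0.1392 -0.0048]
cover x= [0.13533894 0.28930791 0.58435788] 3037 theta 1.849743535655521
```

>>> step_arm --targets '[0, 0, -0.02, 0, 0, 0, -0.05, 0, 0, 0, -0.08, 0, -0.01, 0.02, -0.094, 0, -0.022, 0.06, -0.094, 0, -0.034, 0.1, -0.094, 0, -0.046, 0.14, -0.094, 0, -0.058, 0.18, -0.094, 0, -0.07, 0.22, -0.094, 0, -0.082, 0.26, -0.094, 0, -0.094, 0.3, -0.094, 0, -0.105, 0.34, -0.094, 0]'

```text
t: 11.52
tool_pos: [0.5107, -0.246, 0.3108]
tool_rot: [-3.133, 0.219, 0.006]
contact_force: [0.8, 0.0, 0.3]
opening: 0.04
```

>>> step_arm --targets '[-0.012, 0.04, 0, 0, -0.025, 0.08, 0, 0, -0.035, 0.11, 0, 0, -0.038, 0.128, 0, 0, -0.038, 0.128, 0, 0]' --grip 0.06

```text
t: 11.93
tool_pos: [0.4533, -0.3709, 0.3105]
tool_rot: [3.133, -0.227, -0.008]
contact_force: [-0.2, 0.8, -0.6]
opening: 0.0599
```

```bash
python3 st.py;python3 - <<'E'
from h import *
np.set_printoptions(precision=4,suppress=True)
w=imaging.get_image("wrist"); save(w,"w6"); X=cloud(w); np.save("w6.npy",X)
for n in ["probe","probe_stand","foot_face"]:
  for r in imaging.mark_of(n,w)[:2]: print(n,np.round(r["uv"],1),round(r["score"],2),dep(w,r["uv"]))
B=X[(X[...,2]>.145)&(X[...,2]<.18)&(X[...,0]>.38)&(X[...,0]<.52)&(X[...,1]<-.2)&(X[...,1]>-.33)]
print(len(B),B.min(0),B.max(0),np.median(B,0))
T=B[B[:,2]>.162]; print(len(T),T.min(0),T.max(0),T.mean(0)); print(cv2.minEnclosingCircle(np.array(T[:,:2],np.float32)))
print(proj(w,(.455,-.262,.165)))
E
```

```text
11.9333 [ 0.4533 -0.3709  0.3105] [-0.1839  0.7778 -0.5667] [ 0.0481 -0.0262 -0.0449] 0.05993291276035899
[ 0.0854  0.4723 -0.2568] [ 0.9895 -0.1443 -0.005 ]
probe [318.8  76.3] 0.7 [ 0.4628 -0.2853  0.1682]
probe_stand [323.   73.9] 0.9 [ 0.4662 -0.2841  0.168 ]
733 [ 0.4525 -0.2881  0.1608] [ 0.4751 -0.2656  0.1703] [ 0.4638 -0.2771  0.1679]
726 [ 0.4525 -0.2881  0.162 ] [ 0.4751 -0.2656  0.1703] [ 0.4637 -0.2771  0.1676]
((0.46373969316482544, -0.2768661677837372), 0.01142772939056158)
[np.float64(304.1014485974928), np.float64(45.74804889962559)]
```

View pics/w6.png

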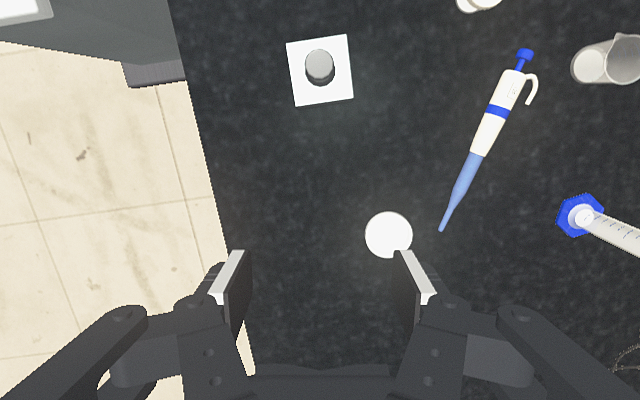

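>>> step_arm --targets '[-0.001, -0.02, 0, 0, -0.002, -0.05, 0, 0, -0.003, -0.08, 0, 0, -0.003, -0.0945, 0, 0, -0.003, -0.0945, 0.02, 0, -0.003, -0.0945, 0.05, 0, -0.0025, -0.0945, 0.08, 0, -0.0025, -0.0945, 0.1, 0, -0.0025, -0.0945, 0.11, 0, -0.0025, -0.0945, 0.11, 0]'

```text
t: 12.97
tool_pos: [0.4648, -0.2709, 0.1979]
tool_rot: [-3.13, 0.215, 0.013]
contact_force: [-0.6, -0.1, 0.2]
opening: 0.0605
```

```bash
python3 st.py;python3 - <<'E'
from h import *
w=imaging.get_image("wrist"); save(w,"w7")
s=imaging.get_image("side"); save(s,"s7",(300,60,480,220),4)
print(proj(w,(.4637,-.2769,.168)))
E
```

```text
12.9667 [ 0.4648 -0.2709  0.1979] [-0.5971 -0.0967  0.2336] [ 0.031  -0.0106 -0.0146] 0.06047210180040387
[ 0.0796  0.3716 -0.1461] [ 0.9906 -0.1368 -0.0087]
[np.float64(321.6441048948017), np.float64(248.39603742241377)]
```

View pics/w7.png

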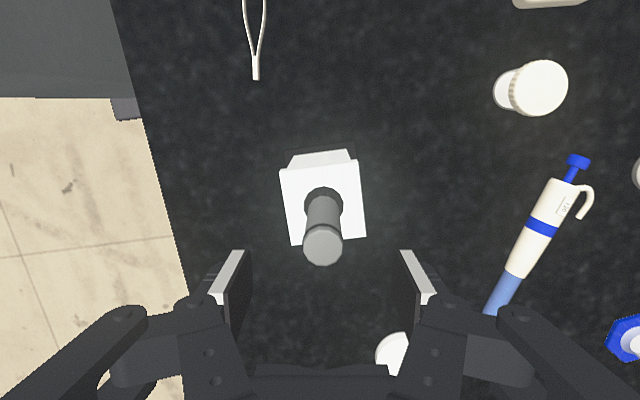

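View pics/s7.png

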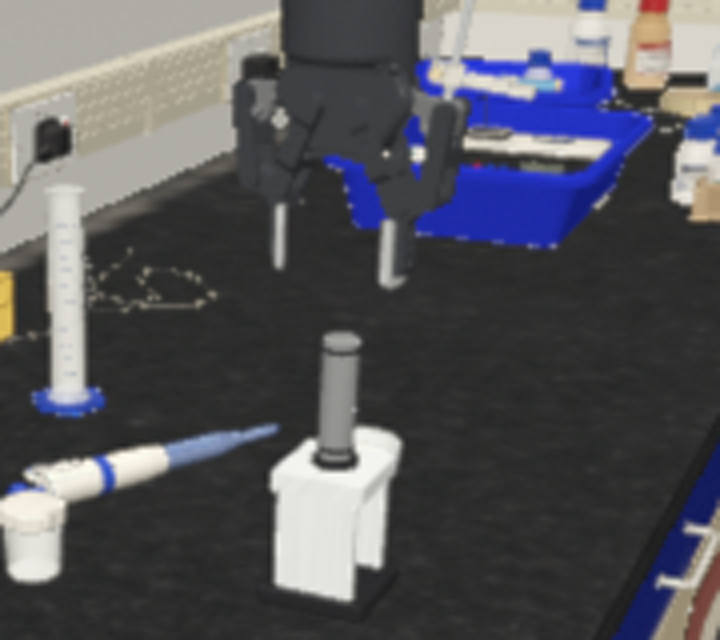

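```bash
cat > d.py <<'E'
from h import *
import sys
np.set_printoptions(precision=4,suppress=True)
o=monitor.get_obs(); R=Rn.from_rotvec(o["tool_rot"]).as_matrix()
print(o["t"],o["tool_pos"],o["contact_force"],o["opening"],"z",R[:,2],"hd",np.arctan2(R[1,0],R[0,0]))
if len(sys.argv)>3: print("delta",R.T@(np.array([float(a) for a in sys.argv[1:4]])-o["tool_pos"]))
E
python3 d.py .4637 -.2769 .123
```

```text
13.0667 [ 0.4664 -0.2725  0.2019] [0.1398 0.3534 0.8916] 0.05993679610447089 z [-0.003   0.0007 -1.    ] hd -0.13783502977191392
delta [-0.0018  0.0047  0.0789]
```

>>> step_arm --targets '[-0.0018, 0.0045, 0.005, 0, -0.0018, 0.0045, 0.015, 0, -0.0018, 0.0045, 0.03, 0, -0.0018, 0.0045, 0.045, 0, -0.0018, 0.0045, 0.058, 0, -0.0018, 0.0045, 0.068, 0, -0.0018, 0.0045, 0.075, 0, -0.0018, 0.0045, 0.0785, 0, -0.0018, 0.0045, 0.0785, 0, -0.0018, 0.0045, 0.0785, 0]'

```text
t: 13.9
tool_pos: [0.464, -0.2769, 0.1238]
tool_rot: [-3.134, 0.216, 0.004]
contact_force: [0.5, -0.3, 0.4]
opening: 0.0601
```

```bash
python3 d.py .4637 -.2769 .123;python3 - <<'E'
from h import *
w=imaging.get_image("wrist"); save(w,"w8")
E
```

```text
13.9 [ 0.464  -0.2769  0.1238] [ 0.5322 -0.2885  0.4292] 0.060140192634004885 z [-0.0026  0.0002 -1.    ] hd -0.13789484783463798
delta [-0.0003  0.      0.0008]
```

View pics/w8.png

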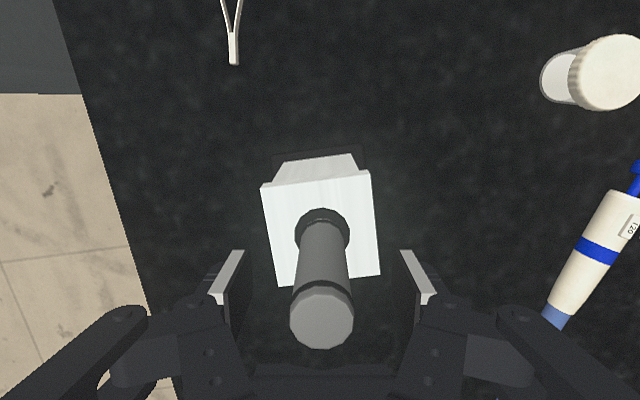

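The probe handle is centred between the jaws (top at 322,320), so I'll close on it.

>>> step_arm --targets '[0, 0, 0, 0, 0, 0, 0, 0, 0, 0, 0, 0, 0, 0, 0, 0, 0, 0, 0, 0, 0, 0, 0, 0, 0, 0, 0, 0, 0, 0, 0, 0]' --grip 0.0 --force 45

```text
t: 14.62
tool_pos: [0.4644, -0.2773, 0.125]
tool_rot: [3.133, -0.216, -0.002]
contact_force: [-2.0, 0.7, 5.4]
opening: 0.0208
```

```bash
python3 d.py .4637 -.2769 .223
```

```text
14.6167 [ 0.4644 -0.2773  0.125 ] [-1.9713  0.6926  5.4468] 0.020815531990507785 z [-0.0016 -0.0008 -1.    ] hd -0.13783409165633148
delta [-0.0009 -0.0002 -0.098 ]
```

>>> step_arm --targets '[0, 0, -0.004, 0, 0, 0, -0.014, 0, 0, 0, -0.03, 0, 0, 0, -0.046, 0, 0, 0, -0.062, 0, 0, 0, -0.078, 0, 0, 0, -0.092, 0, 0, 0, -0.104, 0, 0, 0, -0.11, 0, 0, 0, -0.11, 0]'

```text
t: 15.45
tool_pos: [0.4652, -0.2777, 0.2369]
tool_rot: [3.132, -0.216, 0.002]
contact_force: [0.8, 0.0, -1.2]
opening: 0.0212
```

```bash
python3 d.py .538 .14 .235;python3 - <<'E'
from h import *
s=imaging.get_image("side"); save(s,"s8",(300,40,480,220),4)
p=imaging.get_image("top"); save(p,"top8",(190,150,400,265),3.8)
for n in ["ring_coupon_spot","ring_coupon","cross_coupon"]:
  for q in (s,p):
    for r in imaging.mark_of(n,q)[:1]: print(n,np.round(r["uv"],1),round(r["score"],2),dep(q,r["uv"]),atz(q,r["uv"],.02))
E
```

```text
15.45 [ 0.4652 -0.2777  0.2369] [ 0.8246  0.0453 -1.2331] 0.0211903711298124 z [ 0.0008 -0.0026 -1.    ] hd -0.13778853226655025
delta [ 0.0147 -0.4238  0.0009]
ring_coupon_spot [259.1 283.3] 0.9 [0.53357788 0.13892267 0.0201367 ] [0.53369693 0.13878353 0.02      ]
ring_coupon_spot [226.1 212.4] 0.71 [0.52943854 0.13062612 0.02170717] [0.52952076 0.13101521 0.02      ]
ring_coupon [306.1 203.3] 0.6 [ 0.64026898 -0.19902176  0.0051516 ] [ 0.62431308 -0.17348522  0.02      ]
ring_coupon [225.8 210.3] 0.8 [0.53542926 0.13158607 0.02097146] [0.53548086 0.13180812 0.02      ]
cross_coupon [286.3 267.8] 0.68 [0.51725654 0.07673052 0.0194032 ] [0.51675951 0.07742031 0.02      ]
cross_coupon [254.  211.5] 0.91 [0.53012176 0.0522498  0.02014652] [0.53012889 0.05227362 0.02      ]
```

View pics/s8.png

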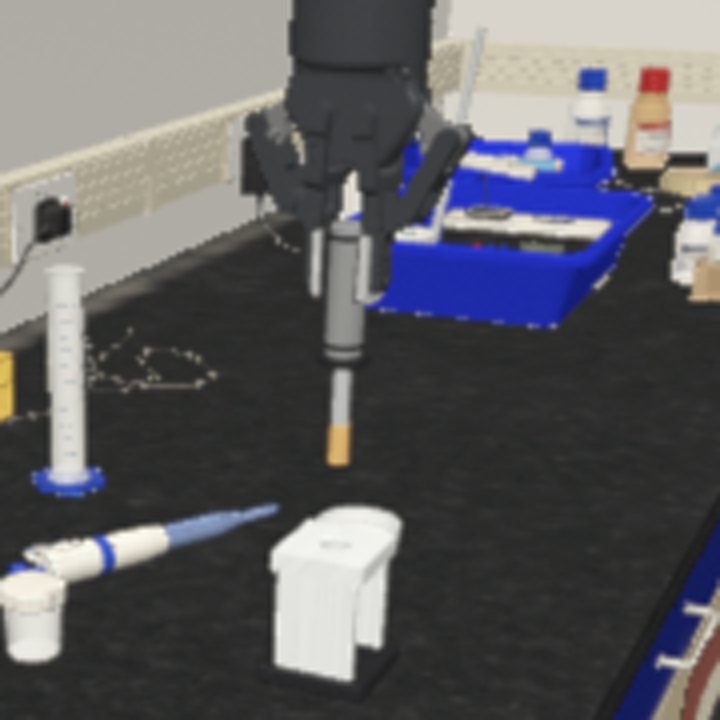

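View pics/top8.png

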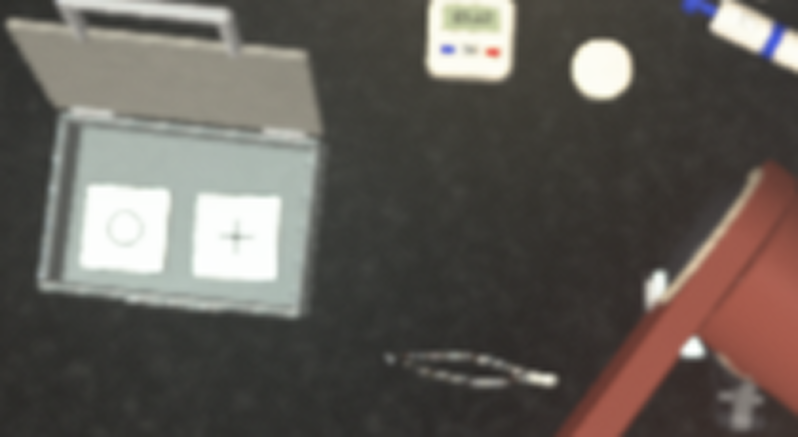

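```bash
python3 d.py .537 .03 .24
python3 - <<'E'
from h import *
np.set_printoptions(precision=4,suppress=True)
p=imaging.get_image("top"); print("top",atz(p,(222.9-.4,209.6),.02)); np.save
s=imaging.get_image("side"); save(s,"s9",(230,255,330,320),8); save(p,"t9",(205,190,270,232),12)
for n in ["foot_face","probe"]:
    for r in imaging.mark_of(n,s)[:1]: print(n,r["uv"],r["score"],dep(s,r["uv"]))
E
```

```text
15.85 [ 0.4643 -0.277   0.2341] [ 0.198   0.4127 -1.5145] 0.02062270017582834 z [-0.0028  0.0002 -1.    ] hd -0.13785113243316002
delta [ 0.0298 -0.3141 -0.0061]
top [0.5377 0.1411 0.02  ]
foot_face [384.2, 153.8] 0.48 [ 0.4626 -0.2709  0.1438]
probe [384.5, 157.0] 0.81 [ 0.4615 -0.271   0.1359]
```

View pics/s9.png

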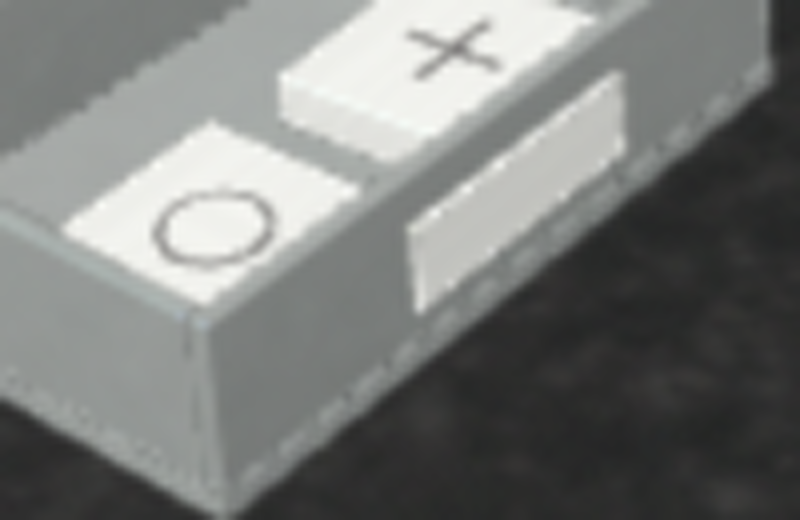

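View pics/t9.png

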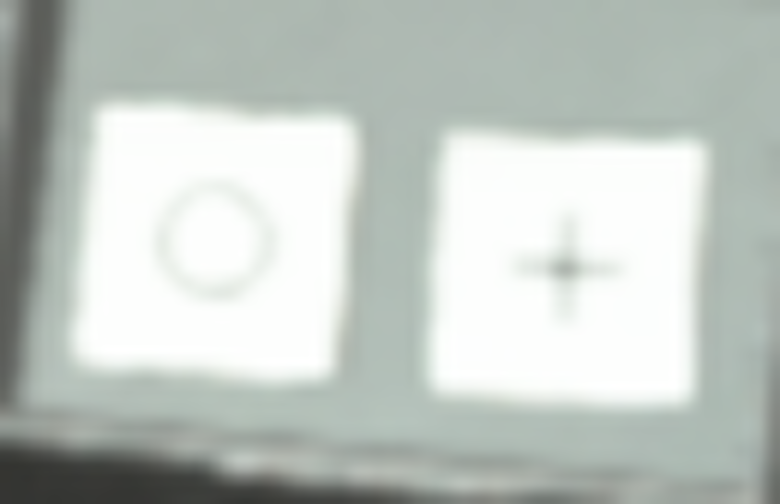

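>>> step_arm --targets '[0.001, -0.01, -0.002, 0, 0.003, -0.03, -0.006, 0, 0.006, -0.06, -0.006, 0, 0.009, -0.09, -0.006, 0, 0.012, -0.12, -0.006, 0, 0.015, -0.15, -0.006, 0, 0.018, -0.18, -0.006, 0, 0.021, -0.21, -0.006, 0, 0.024, -0.24, -0.006, 0, 0.027, -0.27, -0.006, 0, 0.029, -0.3, -0.006, 0, 0.03, -0.314, -0.006, 0]'

```text
t: 17.05
tool_pos: [0.5375, 0.0334, 0.2408]
tool_rot: [-3.134, 0.212, 0.002]
contact_force: [1.2, -0.6, -0.4]
opening: 0.0206
```

```bash
python3 d.py .538 .14 .235
python3 - <<'E'
from h import *
np.set_printoptions(precision=4,suppress=True)
s=imaging.get_image("side"); print("side",atz(s,(256.4,283.2),.02)); save(s,"s10",(230,140,390,320),4)
for n in ["foot_face","probe"]:
    for r in imaging.mark_of(n,s)[:1]: print(n,r["uv"],r["score"],dep(s,r["uv"]))
w=imaging.get_image("wrist"); save(w,"w10")
for r in imaging.mark_of("ring_coupon_spot",w)[:2]: print(np.round(r["uv"],1),round(r["score"],2),dep(w,r["uv"]),atz(w,r["uv"],.02))
E
python3 d.py
```

```text
17.05 [0.5375 0.0334 0.2408] [ 1.1866 -0.6261 -0.4044] 0.020627093406702275 z [-0.0013  0.0009 -1.    ] hd -0.13494755966766875
delta [-0.0138 -0.1057  0.0059]
side [0.5381 0.1408 0.02  ]
foot_face [388.4, 174.3] 0.56 [ 0.4557 -0.2891  0.0861]
probe [286.0, 198.5] 0.97 [0.5337 0.0402 0.1444]
[306.3  57.8] 0.84 [0.5366 0.1388 0.0216] [0.5366 0.139  0.02  ]
17.3 [0.5372 0.0295 0.2405] [ 0.4451 -1.0407 -1.5041] 0.020927641489621035 z [-0.0018 -0.001  -1.    ] hd -0.13790294434926606
```

View pics/w10.png

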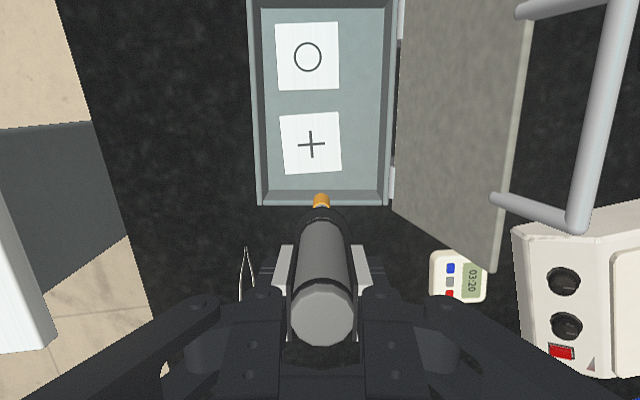

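View pics/s10.png

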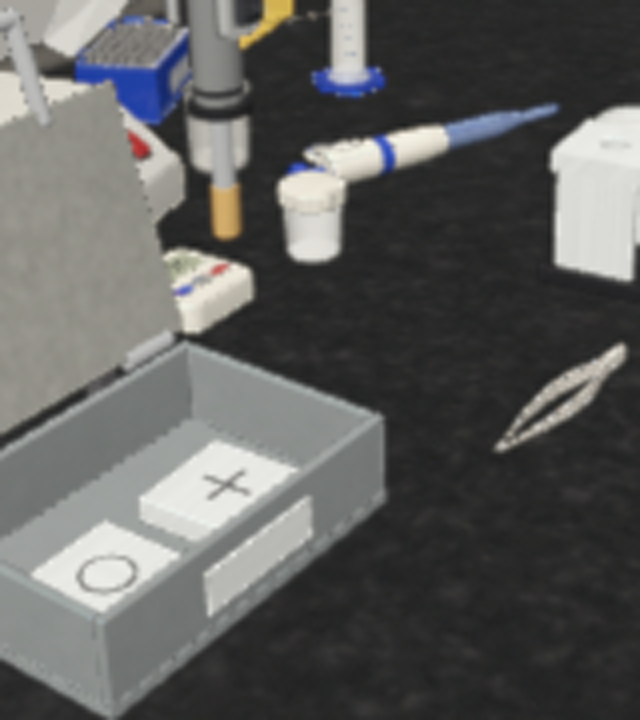

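Run:
```python
from h import *
np.set_printoptions(precision=4,suppress=True)
s=imaging.get_image("side"); w=imaging.get_image("wrist");o=monitor.get_obs(); T=o["tool_pos"];print(T)
print("ring w",atz(w,(308-.5,57-.2),.02))
save(s,"s11",(270,140,310,205),10); save(w,"w11",(280,180,360,350),4)
for z in (.138,.143,.148): print(z,"side",proj(s,(T[0],T[1],z)),"w",proj(w,(T[0],T[1],z)))
for z in (.18,.2,.28): print(z,"side",proj(s,(T[0],T[1],z)),"w",proj(w,(T[0],T[1],z)))
```

```text
[0.5373 0.0289 0.2405]
ring w [0.5382 0.1377 0.02  ]
0.138 side [np.float64(287.94895503163156), np.float64(198.90242639033093)] w [np.float64(322.0545775046222), np.float64(199.420220647506)]
0.143 side [np.float64(287.80166284485864), np.float64(196.47732888131708)] w [np.float64(322.04411113483513), np.float64(201.38399549570394)]
0.148 side [np.float64(287.65351250888193), np.float64(194.0381023438597)] w [np.float64(322.03323745822587), np.float64(203.42419215100102)]
0.18 side [np.float64(286.6845226863195), np.float64(178.08413454393352)] w [np.float64(321.9522002194728), np.float64(218.62897608926)]
0.2 side [np.float64(286.0599829411969), np.float64(167.80137743807387)] w [np.float64(321.88870239974455), np.float64(230.54288930217479)]
0.28 side [np.float64(283.4041510908938), np.float64(124.07433837619439)] w [np.float64(321.43146158827335), np.float64(316.3336671364599)]
```

View pics/s11.png

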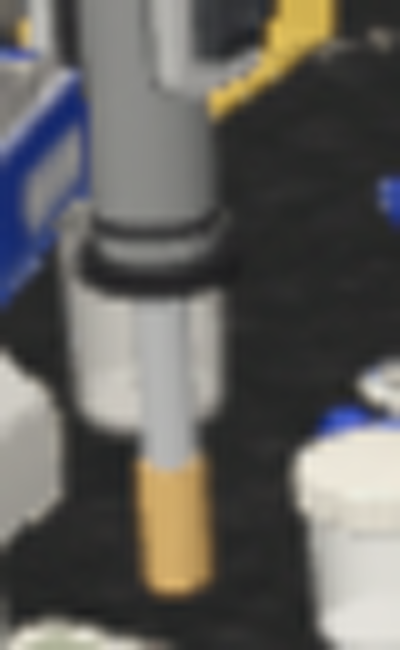

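View pics/w11.png

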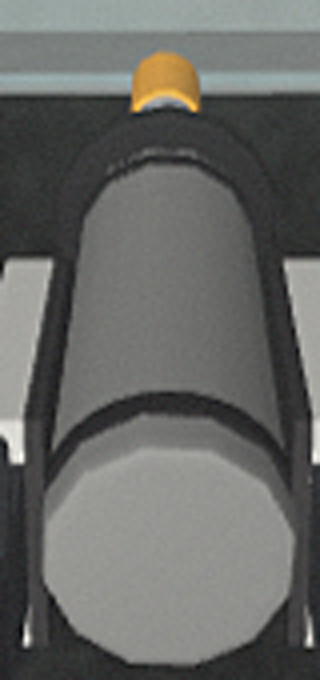

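```bash
python3 d.py .5378 .1398 .14
```

```text
17.4 [0.5373 0.0289 0.2405] [ 0.4216  0.0256 -0.0976] 0.020970971054155726 z [-0.0018 -0.0008 -1.    ] hd -0.1391385600899126
delta [-0.0147 -0.11    0.1004]
```

>>> step_arm --targets '[-0.0015, -0.01, 0, 0, -0.004, -0.03, 0, 0, -0.008, -0.06, 0, 0, -0.012, -0.09, 0, 0, -0.0145, -0.106, 0, 0, -0.0147, -0.11, 0.01, 0, -0.0147, -0.11, 0.03, 0, -0.0147, -0.11, 0.05, 0, -0.0147, -0.11, 0.07, 0, -0.0147, -0.11, 0.085, 0, -0.0147, -0.11, 0.095, 0, -0.0147, -0.11, 0.1, 0]'

```text
t: 18.4
tool_pos: [0.5366, 0.1391, 0.138]
tool_rot: [3.132, -0.22, -0.008]
contact_force: [0.4, 0.1, 0.1]
opening: 0.021
```

```bash
cat > look.py <<'E'
from h import *
import sys
np.set_printoptions(precision=4,suppress=True)
n=sys.argv[1]
s=imaging.get_image("side"); o=monitor.get_obs(); T=o["tool_pos"]
w=imaging.get_image("wrist")
save(s,"s"+n,(225,215,305,315),6); save(w,"w"+n)
print("ring side px",proj(s,(.538,.1403,.02)),"foot",proj(s,(T[0],T[1],T[2]-.098)),"foot projected down",proj(s,(T[0],T[1],.02)))
print("ring w px",proj(w,(.538,.1398,.02)),"foot",proj(w,(T[0],T[1],T[2]-.098)))
E
python3 d.py .5378 .1398 .118; python3 look.py 12;python3 d.py .5378 .1398 .118
```

```text
18.4 [0.5366 0.1391 0.138 ] [0.3908 0.0669 0.0892] 0.021024758961808325 z [-0.0052 -0.0014 -1.    ] hd -0.14021543440512987
delta [ 0.0012 -0.001   0.02  ]
ring side px [np.float64(256.61869477632735), np.float64(283.0809197760001)] foot [np.float64(256.66145091369356), np.float64(273.68983088866696)] foot projected down [np.float64(257.65891198558364), np.float64(282.9364074574654)]
ring w px [np.float64(324.1835754395063), np.float64(192.30085222767593)] foot [np.float64(322.40483734136586), np.float64(200.8068935208569)]
18.5 [0.5372 0.1393 0.1394] [-0.2568 -0.6003 -0.6781] 0.020881261799381524 z [-0.0037 -0.0011 -1.    ] hd -0.13986025266360388
delta [ 0.0006 -0.0006  0.0214]
```

View pics/s12.png

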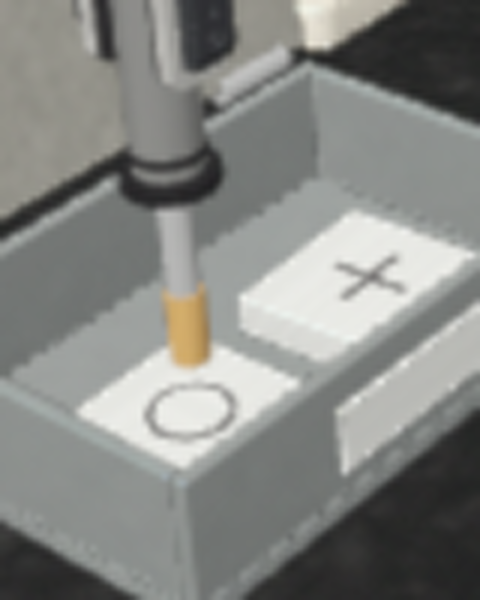

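View pics/w12.png

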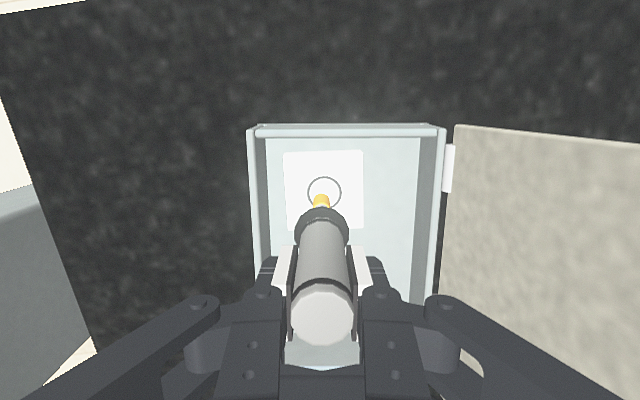

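>>> step_arm --targets '[0.001, -0.0008, 0.003, 0, 0.001, -0.0008, 0.007, 0, 0.001, -0.0008, 0.011, 0, 0.001, -0.0008, 0.014, 0, 0.001, -0.0008, 0.014, 0, 0.001, -0.0008, 0.014, 0]'

```text
t: 19.0
tool_pos: [0.5382, 0.14, 0.1252]
tool_rot: [3.132, -0.219, -0.006]
contact_force: [-0.7, 0.3, -1.3]
opening: 0.0208
```

```bash
cat > avg.py <<'E'
from h import *
import sys
np.set_printoptions(precision=4,suppress=True)
n=int(sys.argv[1]); F=[];P=[]
for i in range(n):
    s=imaging.get_image("side"); o=monitor.get_obs(); F.append(o["contact_force"]);P.append(o["tool_pos"])
F=np.array(F);P=np.array(P);R=Rn.from_rotvec(o["tool_rot"]).as_matrix()
print(o["t"],"F",F.mean(0),"sd",F.std(0),"P",P.mean(0),P.std(0),"last",P[-1],"z",R[:,2],o["opening"])
if len(sys.argv)>2: save(s,sys.argv[2],(225,215,305,315),6)
E
python3 avg.py 10 s13
```

```text
19.5 F [ 0.0645 -0.1762 -1.3272] sd [0.5858 0.4384 0.5758] P [0.5384 0.14   0.1256] [0.0001 0.     0.0001] last [0.5383 0.14   0.1255] z [-0.0035 -0.0011 -1.    ] 0.02088368889960237
```

View pics/s13.png

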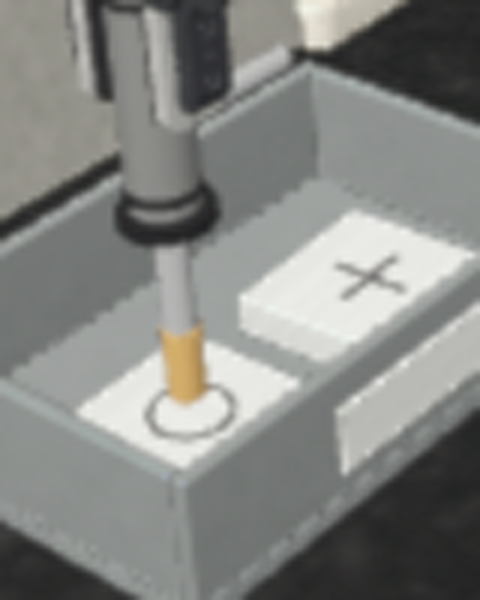

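>>> step_arm --targets '[0, 0, 0.0015, 0, 0, 0, 0.003, 0, 0, 0, 0.004, 0, 0, 0, 0.004, 0]'

```text
t: 19.83
tool_pos: [0.538, 0.1399, 0.121]
tool_rot: [3.132, -0.219, -0.007]
contact_force: [-0.3, -0.6, -1.3]
opening: 0.0209
```

```bash
python3 avg.py 10 s14
```

```text
20.3333 F [-0.0848  0.4453 -1.2816] sd [0.4019 0.4464 0.6363] P [0.5383 0.14   0.1214] [0.0001 0.     0.0001] last [0.5384 0.1399 0.1215] z [-0.0034 -0.0011 -1.    ] 0.020780129398134613
```

>>> step_arm --targets '[0, 0, 0.001, 0, 0, 0, 0.002, 0, 0, 0, 0.002, 0, 0, 0, 0.002, 0]'

```text
t: 20.67
tool_pos: [0.5382, 0.14, 0.1193]
tool_rot: [3.133, -0.219, -0.006]
contact_force: [0.1, 0.4, -1.7]
opening: 0.0211
```

```bash
python3 avg.py 12 s15
```

```text
21.2667 F [-0.1363  0.014  -0.8944] sd [0.3637 0.4452 0.5082] P [0.5383 0.14   0.1195] [0. 0. 0.] last [0.5384 0.1399 0.1195] z [-0.0034 -0.0011 -1.    ] 0.021186390948473657
```

View pics/s15.png

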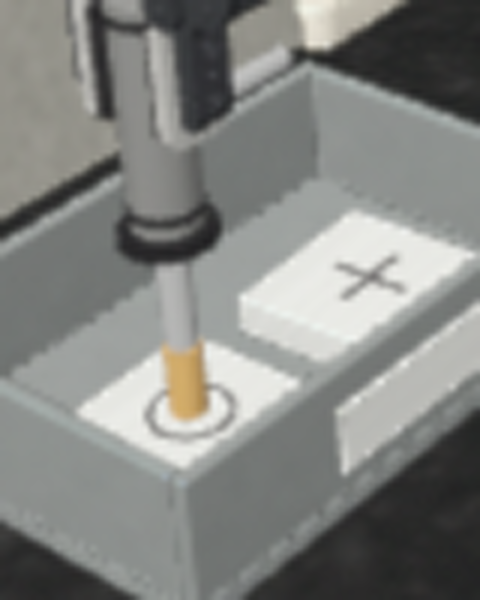

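>>> step_arm --targets '[0, 0, 0.0008, 0, 0, 0, 0.0015, 0, 0, 0, 0.0015, 0, 0, 0, 0.0015, 0]'

```text
t: 21.6
tool_pos: [0.5383, 0.1399, 0.118]
tool_rot: [3.133, -0.219, -0.005]
contact_force: [0.1, -0.9, -1.1]
opening: 0.0211
```

```bash
python3 avg.py 14 s16
```

```text
22.3 F [-0.1313 -0.1375 -1.0941] sd [0.475  0.428  0.4804] P [0.5383 0.14   0.118 ] [0. 0. 0.] last [0.5383 0.14   0.118 ] z [-0.0034 -0.001  -1.    ] 0.02096634522396309
```

>>> step_arm --targets '[0, 0, 0.0008, 0, 0, 0, 0.0015, 0, 0, 0, 0.0015, 0, 0, 0, 0.0015, 0]'

```text
t: 22.63
tool_pos: [0.5384, 0.14, 0.1166]
tool_rot: [3.133, -0.219, -0.005]
contact_force: [-1.2, -0.4, -1.0]
opening: 0.021
```

```bash
python3 avg.py 14 s17
```

```text
23.3333 F [-0.3834  0.2143  0.5204] sd [0.5681 0.6632 0.4758] P [0.5384 0.14   0.1166] [0. 0. 0.] last [0.5383 0.14   0.1165] z [-0.0034 -0.0011 -1.    ] 0.020955348875925525
```

View pics/s17.png

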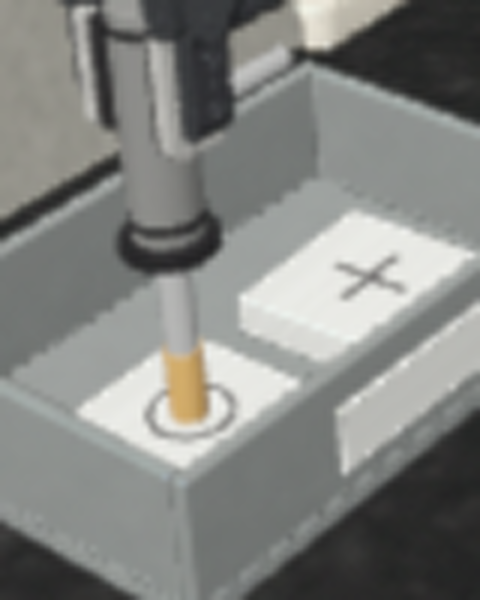

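>>> step_arm --targets '[0, 0, 0.0008, 0, 0, 0, 0.0015, 0, 0, 0, 0.002, 0, 0, 0, 0.002, 0]'

```text
t: 23.67
tool_pos: [0.5384, 0.14, 0.1145]
tool_rot: [3.133, -0.219, -0.005]
contact_force: [-0.9, 0.0, 0.3]
opening: 0.0208
```

```bash
python3 avg.py 20 s18
```

```text
24.6667 F [-0.4543  0.1602  1.1227] sd [0.4791 0.4906 0.4709] P [0.5384 0.14   0.1146] [0. 0. 0.] last [0.5384 0.14   0.1145] z [-0.0033 -0.0011 -1.    ] 0.02102852592649923
```

>>> step_arm --targets '[0, 0, 0.0007, 0, 0, 0, 0.0014, 0, 0, 0, 0.0014, 0, 0, 0, 0.0014, 0]'

```text
t: 25.0
tool_pos: [0.5384, 0.14, 0.1132]
tool_rot: [3.133, -0.219, -0.005]
contact_force: [-0.5, 0.3, 0.8]
opening: 0.021
```

```bash
python3 avg.py 24 s19
python3 - <<'E'
from h import *
w=imaging.get_image("wrist"); save(w,"w19",(270,120,370,240),5)
s=imaging.get_image("side"); save(s,"s20",(235,255,285,295),14)
save(s,"s21")
t=imaging.get_image("top"); save(t,"t20",(150,130,460,280),2.5)
E
python3 cov.py
```

```text
26.2 F [-0.4608  0.2502  1.6927] sd [0.5507 0.4141 0.434 ] P [0.5384 0.14   0.1132] [0. 0. 0.] last [0.5384 0.14   0.1131] z [-0.0033 -0.0011 -1.    ] 0.02098620398781265
cover x= [0.13312857 0.28819582 0.58472047] 1639 theta 1.848725740986417
```

View pics/s19.png

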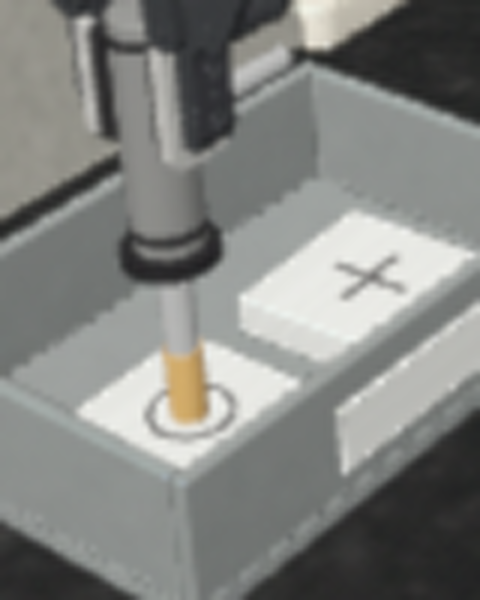

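View pics/w19.png

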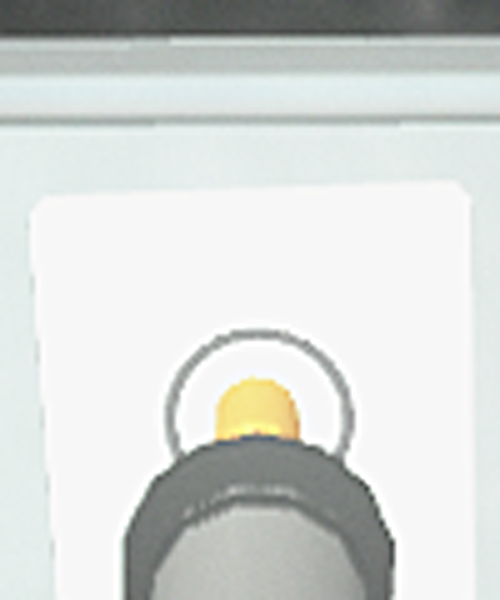

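View pics/s21.png

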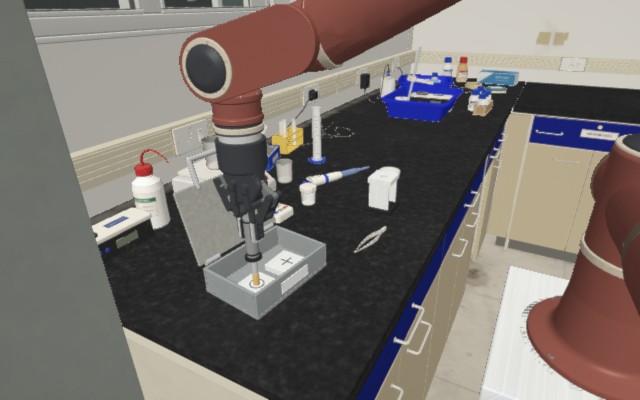

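The foot is inside the ring in both views. The force is about 2.8 N above the hanging baseline, which puts the foot about halfway in, and the cover still reads 1.849 rad. I'm handing in now.

```bash
python3 -c "
from station import ticket
print(ticket.finish_job())"
```

```text
the job is handed in; nothing more can be done
None
```

The job is handed in: the cover is back on its stop, and the arm is still holding the probe upright and pressed inside the ring.

- **Cover:** I gripped the handle bar and swung it along its arc until it met the stop. The last fit in the side image gave 1.849 rad, against 1.85 on the stop. The bar slipped about 6 mm in the fingers on the way, with forces of about 13 N at most in my readings.
- **Probe:** I lifted it about 110 mm straight up out of the stand and carried it over the ring coupon in the left half of the case. The tool was within 0.2° of vertical at the end.
- **Pressing:** I lowered it in small steps. The vertical force is about 2.8 N above the hanging baseline, which means the spring foot is about 5.1 mm in. The travel since contact, about 5 mm, agrees. The force reading varies by about 0.5 N sample to sample, so I averaged it.
- **Position:** The side and wrist views both show the foot inside the ring. The camera estimates of the ring centre differed by about 3 mm in y (0.138 to 0.141 m), and I used 0.140 m.
- **Other things:** The last side picture shows the pot and forceps where they were. I did not check the timer or petri dish closely at the end, but the arm never went near either at their height.
- **Time:** I handed in at about 26.5 s of the 58 s allowed.

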